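Put the wet whetstone away in the drying rack

ROBOT

A 6-joint arm with a two-finger parallel gripper is mounted at the origin on a cart in front of the work surface, level with it; the furniture and walls round the work are solid. World frame = base frame: x ahead of the robot, y to its left, z up, the work surface at z = 0. Lengths are in mm, angles in rad, forces in N, time in s.
With the tool pointing down it reaches from about 325 to 900 mm from the base axis. Payload 6.1 kg.
Tool frame: the origin (TCP) lies between the finger pads; the fingertips stand env.tips_ahead ahead of it and the grasp point (between the pads) is the TCP (env.tips_ahead is the distance from the TCP to the fingertips, in mm); z points along the fingers, y is the direction in which the jaws open and shut (so a half turn about z gives the same grasp; the last joint's range is limited). The gripper opens to 85 mm and grips with 20 to 120 N. Pads are 22 mm wide; open, the fingers measure 114 mm over their backs; the gripper's body (76 mm by 85 mm) begins 54 mm behind the grasp point. The pads swing forward as they close: fully open they stand 13 mm farther back than shut.
Start: joints at [1.122, 0.22, 1.526, -0, 1.395, -0.126], TCP at [198.263, 592.712, 250.3] pointing down, gripper open.
Joint ranges: [-2.98, 2.98], [-0.91, 2.08], [0.09, 2.57], [-1.24, 4.39], [0.2, 2.65], [-2.68, 2.68]. Speed limits (rad/s): [2.57, 2.57, 3.01, 3.14, 3.14, 3.14].

INTERFACE

Orientations are given as a rotation vector (axis times angle).
In Python, from bench import env gives the robot as it stands. Calls block until the motion is done:
- env.move_pose(position, orientation): joint-space move of the TCP to a pose.
- env.move_straight(position, max_speed=150, attitude=None, stop_force=None): straight line of the TCP; attitude=None keeps the orientation; max_speed is the mean speed in mm/s. With stop_force (N) it stops when the force on the tool has changed by that much, and returns True; else False.
- env.move_j(angles): joint-space move.
- env.let_go() and env.grab(): open the fingers fully, or close them until they stop; the grip force is fixed at half the most.
- env.hold(seconds).
- env.solve_ik(position, orientation): joint angles nearest the present ones, or None.
- env.grab_frame(name): name is "side" or "top" or "wrist"; returns the picture (420x560x3 uint8, red, green, blue); there is no depth.
- env.get_calibration(name): a dict with "fx", "fy", "cx", "cy" (pixels), "rvec" (rotation vector, rad) and "tvec" (3), from world to camera coordinates, as OpenCV has them; the wrist camera has in their place "tool_from_camera" (4x4, takes a point from camera to tool coordinates, whose origin is the TCP and whose axes are the flange's). Camera axes: x right, y down, z forward; pixel columns grow to the right and rows downward; lengths in mm; the calibration is good to about 2 mm. A picture is of the moment at which its call begins: read the wrist's pose just before it. get_calibration takes no time and is no camera call.
A pose or a line that the arm cannot do raises env.PlanningError and nothing moves.
- env.close_job(): hands the job in, once; it reports no verdict.
Readings, each from a call of its own:
- env.read_clock(): time.
- env.read_joint_pos(): joint angles.
- env.read_dq(): joint speeds.
- env.read_effort(): joint torques, N m.
- env.read_position(): TCP position.
- env.read_tool_rot(): TCP orientation.
- env.read_ft_force(): force on the tool from outside, world axes, zero at the start.
- env.read_wrist_torque(): the same for the moment, N m.
- env.read_grip_width(): finger opening in mm.
Only numpy, scipy, OpenCV 4.12 (cv2) and the standard library are available. Lean on these libraries where they do the work, as an engineer would, in place of code of your own. Each camera call takes 0.05 s, during which the arm holds its last target. There are 200 camera calls.

TASK

Lay the whetstone gently and flat in the bed of the wooden drying tray while the tray is still out on the bench, and let go of it. Then take the tray by its upright grip bar and slide it, with the stone lying in it, into the slotted wooden rack until its shoulder board meets the rack's front, fully home. Do not disturb the ink tube and the ink tin in front of the tool chest.

Things in the scene. Friction and masses are not known exactly. Their poses are not given: they have to be found in the camera images.
- stone_center (a point): Centre of the whetstone, a two-layer sand-and-grey block 40 (its x) x 110 (its y) x 17 mm (its z), about 0.2 kg, lying flat and loose on the bench; the point is half-way up. Grasp it across its 40 mm width (x).
- tray_bed (a point): Centre of the upper face of the loose light-wood tray's floor, 6 mm above the bench it lies on. x runs along the tray from the handle to the leading end that enters the rack first, y across, z up. The pan's bed runs inside from x = -70 to +66 mm and is 116 mm wide (y). Rims: 4 mm thick, 14 mm high from the bench. The leading end is at x = +70 mm, its corners cut off by 20 (x) by 13 mm (y).
- tray_handle (a point): Centre of the tray's upright grip bar, half-way up (22.5 mm above the bench; its top at 45 mm), 147 mm behind tray_bed (x = -147 mm), axes as tray_bed. The bar is 14 mm thick along the tray (x) and 70 mm wide (y), with 60 mm clear between it and the shoulder board, over a tongue 40 mm wide and 9 mm high. Pinch it from above across its thickness; slide the tray on the bench, no lifting needed.
- rack_mouth (a point): Centre of the rack's mouth, at bench level, in the plane of its front; x points into the rack (the way the tray slides in), y across, z up. The bay is 131 mm wide between its cheeks (3.5 mm to spare on each side of the tray) and 144 mm deep. Home: shoulder board against the rack's front, tray_bed then at x = +70 mm, y = 0 from here, axes parallel. Nothing latches it.
- rack: The slotted light-wood rack, fixed to the bench: two 14 mm thick cheeks, a back board and three slats on top, open below so that the tray slides on the bench top, with 50 mm of height under the slats. 159 mm wide, 152 mm deep, 56 mm high; a pale carved tile fixed on top reaches 65 mm. Origin on the bench 75 mm behind rack_mouth, same axes.
- stone: The whetstone itself; origin at the centre of its underside, axes as for stone_center.
- tray: The tray itself, about 0.3 kg, 124 mm wide outside; origin 6 mm below tray_bed, same axes. Between pan and handle stands its shoulder board, 150 mm wide and 34 mm high from the bench, from x = -80 to -70 mm; the -70 mm face stops against the rack's front.
- ink_tin: Bystander, leave alone: round ink tin with a press lid, standing between the rack and the tool chest, 65 mm across, 37 mm high; origin at the centre of its underside.
- ink_tube: Bystander, leave alone: metal ink tube with a black cap lying in front of the tool chest, 33 x 104 mm, 22 mm high; origin at the centre of its underside.

How it is judged (in metres and radians):
On the way:
1. the whetstone lies flat in the tray's bed, released, with the tray still outside the rack (x of stone_center in the frame of tray_bed between -0.05 and 0.05 m and y of stone_center in the frame of tray_bed between -0.05 and 0.05 m and z of stone_center in the frame of tray_bed between 0.004 and 0.013 m and angle between stone_center's own z axis and vertical below 0.1 rad and x of tray_bed in the frame of rack_mouth below -0.08 m and contact force between the fingers and stone below 0.1 N), for 0.2 s.
At the end, for the whole second after the job is handed in: The tray lies flat on the bench in the rack, fully home (its shoulder board within 5 mm of the rack's front, within 8 mm sideways, parallel within 0.07 rad), and the whetstone lies flat (within 0.1 rad) in the tray's bed between its rims (its centre within 50 mm of the bed's centre each way) (x of stone_center in the frame of tray_bed between -0.05 and 0.05 m and y of stone_center in the frame of tray_bed between -0.05 and 0.05 m and z of stone_center in the frame of tray_bed between 0.004 and 0.013 m and angle between stone_center's own z axis and vertical below 0.1 rad and x of tray_bed in the frame of rack_mouth between 0.065 and 0.076 m and y of tray_bed in the frame of rack_mouth between -0.008 and 0.008 m and z of tray_bed in the frame of rack_mouth between 0.002 and 0.01 m and angle between the x axis of tray_bed and the x axis of rack_mouth, either way round below 0.07 rad and angle between tray_bed's own z axis and vertical below 0.05 rad); the robot touches nothing.
It fails at once if a bystander (ink tube, ink tin) is moved by more than 20 mm (distance of any of ink_tube, ink_tin from where it was at the start of the episode above 0.02 m).
It fails at once if the whetstone is dropped or rammed into the tray (over 60 N between them) (contact force between stone and tray above 60 N).
It also fails if it takes over 67 s, if anything falls off the work surface, if the arm or the gripper's body presses on something with over 40 N, if the wrist force passes 120 N, or if a joint passes its speed limit or range.

## Working session

There is one attempt and no reset: what is moved stays moved. The work goes in short steps, each a Python script; the robot and the scene stay as the last script left them, time stands still between calls to the robot, and variables do not carry over. Pictures are saved under pics/ and viewed, about 8 in all and at most 12, crops included, and the job is handed in when it is done.

```bash
mkdir -p pics; ls
python3 - <<'E'
from bench import env
import cv2,numpy as np
a=env.grab_frame("top");b=env.grab_frame("side")
cv2.imwrite("pics/top0.png",a[...,::-1]);cv2.imwrite("pics/side0.png",b[...,::-1])
for n in("top","side","wrist"):print(n,env.get_calibration(n))
print(env.tips_ahead,env.read_clock(),env.read_tool_rot())
E
```

```text
pics
top {'fx': 546.006742928611, 'fy': 546.006742928611, 'cx': 285.3505646015921, 'cy': 207.38072291005568, 'rvec': array([ 2.13225554, -2.08281412,  0.2310497 ]), 'tvec': array([180.83973115, 576.88057881, 984.25667193])}
side {'fx': 530.7708378063656, 'fy': 530.7708378063656, 'cx': 280.34698135730156, 'cy': 210.13375207210518, 'rvec': array([ 0.04848681,  2.80125331, -1.38831562]), 'tvec': array([ 571.66061101,  -95.09222512, 1157.21485093])}
wrist {'fx': 289.3507417781786, 'fy': 289.3507417781786, 'cx': 282.67084891674017, 'cy': 208.62743540301318, 'tool_from_camera': array([[-9.13944760e-04, -9.52728440e-01, -3.03821798e-01,
         7.80009679e+01],
       [ 9.99999487e-01, -1.00362648e-03,  1.39026221e-04,
         1.09425892e-01],
       [-4.37377835e-04, -3.03821515e-01,  9.52728868e-01,
        -1.23651640e+02],
       [ 0.00000000e+00,  0.00000000e+00,  0.00000000e+00,
         1.00000000e+00]])}
19.0 0.1 [-5.04889960e-01 -3.10022049e+00  2.68143413e-03]
```

View pics/top0.png

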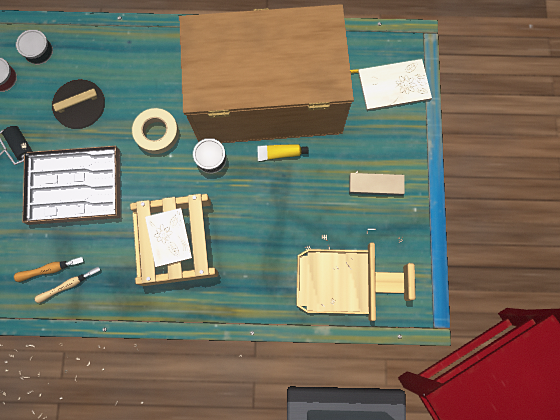

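View pics/side0.png

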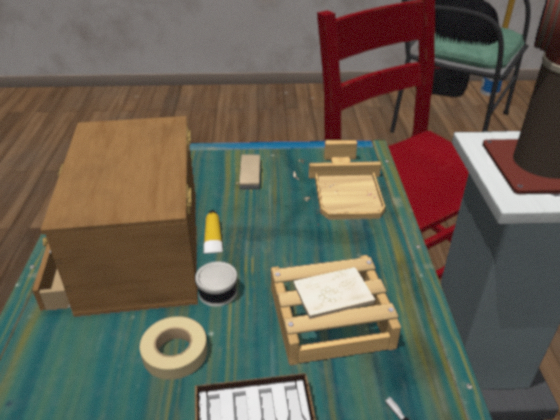

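The top view shows the stone at about (377,184), the tray with its pan at (297–372, 250–318) and its bar at (410,282), the rack at (133–215, 195–290) with its mouth facing right, the tin at (209,154) and the tube at (283,153).

```bash
cat > h.py <<'E'
import numpy as np,cv2
from scipy.spatial.transform import Rotation as R
from bench import env
def ray(name,uv,z,T=None):
    c=env.get_calibration(name)
    uv=np.atleast_2d(np.array(uv,float))
    d=np.c_[(uv[:,0]-c['cx'])/c['fx'],(uv[:,1]-c['cy'])/c['fy'],np.ones(len(uv))]
    if name=="wrist":
        M=T@c['tool_from_camera'];Rm,o=M[:3,:3],M[:3,3]
    else:
        Rc=cv2.Rodrigues(c['rvec'])[0];Rm=Rc.T;o=-Rm@c['tvec']
    d=d@Rm.T
    return o+d*((z-o[2])/d[:,2])[:,None]
def tool():
    T=np.eye(4);T[:3,:3]=R.from_rotvec(env.read_tool_rot()).as_matrix();T[:3,3]=env.read_position();return T
def down(jaw):  # rotvec, tool z down, jaw(y) axis along angle jaw (rad) in world
    y=np.array([np.cos(jaw),np.sin(jaw),0]);z=np.array([0,0,-1.]);x=np.cross(y,z)
    return R.from_matrix(np.c_[x,y,z]).as_rotvec()
E
python3 - <<'E'
from h import *
im=cv2.imread("pics/top0.png");hsv=cv2.cvtColor(im,cv2.COLOR_BGR2HSV)
print(hsv[184,377],hsv[270,330],hsv[282,410],hsv[240,142],hsv[250,230])
m=cv2.inRange(hsv,(8,20,120),(32,200,255))
cs,_=cv2.findContours(m,cv2.RETR_EXTERNAL,cv2.CHAIN_APPROX_NONE)
for c in cs:
    x,y,w,h=cv2.boundingRect(c)
    if 300<cv2.contourArea(c) and y<330 and y+h>165:
        r=cv2.minAreaRect(c);b=cv2.boxPoints(r)
        print((x,y,w,h),cv2.contourArea(c),r)
        print(ray("top",b,17).round(0)[:,:2].tolist())
print(ray("top",[[0,0],[559,0],[0,419],[559,419]],0).round())
big=cv2.resize(np.vstack([im[185:300,125:225],]),None,fx=5,fy=5,interpolation=2)
b2=cv2.resize(im[240:325,290:420],None,fx=4,fy=4,interpolation=2)
o=np.zeros((600,800,3),np.uint8);q=cv2.resize(im[190:295,128:222],(376,420));o[:420,:376]=q
q=cv2.resize(im[240:325,290:420],(422,276));o[:276,376:798]=q
o[276:596,376:776]=cv2.resize(m[170:330,220:420],(400,320))[...,None]
cv2.imwrite("pics/crop.png",o)
E
```

```text
[ 19  60 225] [ 23  74 247] [ 23  96 249] [ 21  81 242] [ 88 110 123]
(449, 299, 108, 13) 554.0 ((502.2261657714844, 307.9292297363281), (107.27902221679688, 11.926054954528809), 3.1798300743103027)
[[386.0, -124.0], [409.0, -126.0], [402.0, -333.0], [380.0, -329.0]]
(14, 262, 47, 19) 325.0 ((36.87736511230469, 271.32073974609375), (9.615239143371582, 47.66411590576172), 74.05460357666016)
[[439.0, 722.0], [466.0, 636.0], [448.0, 629.0], [421.0, 714.0]]
(447, 246, 68, 19) 551.5 ((480.5, 255.0), (67.0, 18.0), 0.0)
[[476.0, -125.0], [512.0, -126.0], [515.0, -259.0], [480.0, -256.0]]
(296, 246, 73, 68) 4374.5 ((332.6265869140625, 279.68756103515625), (72.47490692138672, 66.10868835449219), 1.5074357986450195)
[[378.0, 170.0], [506.0, 169.0], [505.0, 26.0], [377.0, 31.0]]
(369, 242, 36, 79) 901.5 ((386.6685791015625, 280.797607421875), (78.03489685058594, 34.4250602722168), 89.18154907226562)
[[516.0, 28.0], [519.0, -40.0], [368.0, -39.0], [365.0, 27.0]]
(445, 199, 115, 16) 312.0 ((501.89727783203125, 207.7260284423828), (114.14694213867188, 14.974722862243652), 1.2453641891479492)
[[577
[... 231 characters left out ...]
 329.0], [424.0, 482.0]]
(444, 178, 116, 21) 653.0 ((501.3807373046875, 187.99046325683594), (115.98942565917969, 14.992103576660156), 4.5739216804504395)
[[624.0, -123.0], [656.0, -126.0], [642.0, -360.0], [611.0, -355.0]]
(320, 171, 85, 23) 1017.0 ((361.9930419921875, 181.60182189941406), (85.23393249511719, 20.475191116333008), 3.9004933834075928)
[[622.0, 128.0], [665.0, 125.0], [657.0, -47.0], [614.0, -44.0]]
(443, 157, 108, 21) 857.5 ((496.5027770996094, 166.8948211669922), (107.48909759521484, 18.072689056396484), 1.5074357986450195)
[[658.0, -123.0], [697.0, -126.0], [696.0, -346.0], [658.0, -341.0]]
[[1041.  837.    0.]
 [1073. -403.    0.]
 [ 168.  719.    0.]
 [ 192. -329.    0.]]
```

View pics/crop.png

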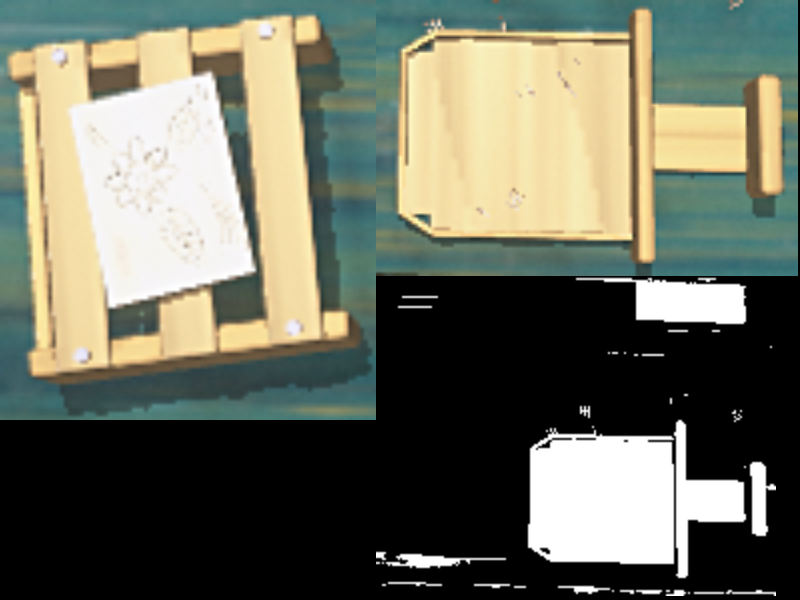

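The crop shows the rack's cheeks tilted about 6° against the tray, and the tray's top outline is clear. Next I'll take wrist views from close by.

```bash
python3 - <<'E'
from h import *
h=np.pi/2
for p,j in [((640,60),0),((640,60),np.pi),((440,-35),h),((520,260),h),((440,90),0),((440,90),np.pi)]:
    q=env.solve_ik([*p,60],down(j)); print(p,round(j,2),None if q is None else np.round(q,2))
for i,p in enumerate([(500,340,220),(430,60,230),(600,50,200)]):
    env.move_pose(list(p),down(h)); T=tool(); im=env.grab_frame("wrist")
    np.save(f"T{i}.npy",T); cv2.imwrite(f"pics/w{i}.png",im[...,::-1])
print(env.read_clock())
E
python3 -c "
import cv2,numpy as np
a=[cv2.resize(cv2.imread(f'pics/w{i}.png'),(400,300)) for i in range(3)]
cv2.imwrite('pics/wall.png',np.vstack([np.hstack(a[:2]),np.hstack([a[2],a[2]*0])]))"
```

```text
(640, 60) 0 [-0.03  0.45  1.61 -0.    1.08 -0.03]
(640, 60) 3.14 None
(440, -35) 1.57 [-0.26  0.02  2.14 -0.    0.98 -1.83]
(520, 260) 1.57 [ 0.33  0.33  1.78 -0.    1.03 -1.24]
(440, 90) 0 [ 0.03  0.04  2.12 -0.    0.98  0.03]
(440, 90) 3.14 None
3.5583
```

View pics/wall.png

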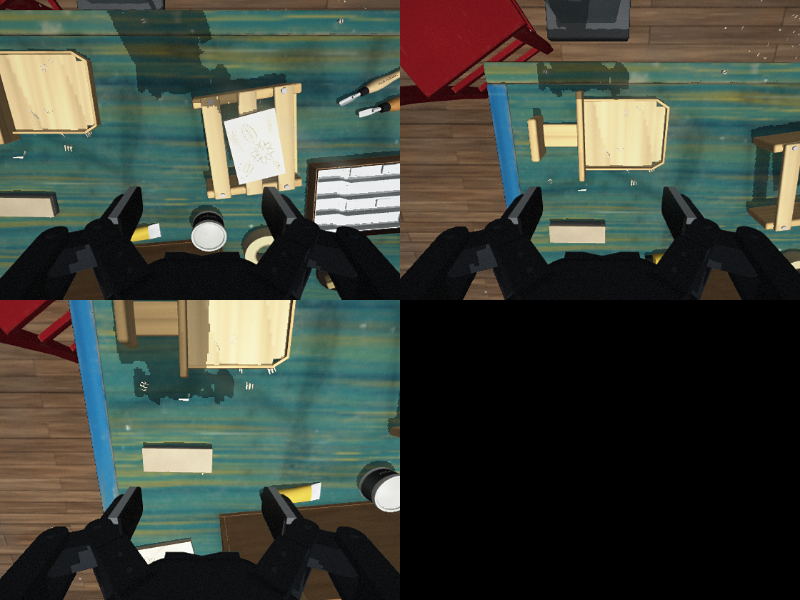

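The wrist views show the rack, the tray and the stone clearly. The stone is at about (177,459) in the third panel. Now I'll extract contours at full resolution.

```bash
python3 - <<'E'
from h import *
def comps(i,z,lo=(8,25,190),hi=(32,200,255),amin=150,src="wrist",box=None):
    im=cv2.imread(f"pics/w{i}.png" if src=="wrist" else "pics/top0.png");T=np.load(f"T{i}.npy") if src=="wrist" else None
    m=cv2.inRange(cv2.cvtColor(im,cv2.COLOR_BGR2HSV),lo,hi)
    m=cv2.morphologyEx(m,cv2.MORPH_OPEN,np.ones((3,3)))
    if i==2 or box: 
        pass
    cs,_=cv2.findContours(m,cv2.RETR_EXTERNAL,cv2.CHAIN_APPROX_NONE)
    for c in cs:
        if cv2.contourArea(c)<amin: continue
        P=ray(src,c[:,0,:],0,T)
        x,y,w,h=cv2.boundingRect(c)
        out=[]
        for zz in z:
            Q=ray(src,c[:,0,:],zz,T)[:,:2].astype(np.float32); r=cv2.minAreaRect(Q)
            out.append((zz,np.round(r[0],1),np.round(r[1],1),round(r[2],1)))
        if not(300<P[:,0].mean()<700 and -70<P[:,1].mean()<560): continue
        print(src,i,(x,y,w,h),*out)
print("stone");comps(2,[17],(5,15,150),(32,80,255))
print("tray");comps(1,[14,34,45])
print("rack");comps(0,[56])
comps(0,[14,17,34,45,56],src="top")
E
python3 - <<'E'
import cv2,numpy as np
a=cv2.imread('pics/w0.png')[100:290,265:435];b=cv2.imread('pics/w1.png')[110:260,170:385]
o=np.zeros((600,800,3),np.uint8);o[:447,:400]=cv2.resize(a,(400,447),interpolation=2);o[:279,400:800]=cv2.resize(b,(400,279),interpolation=2)
c=cv2.imread('pics/w2.png')[180:260,170:320];o[290:503,400:800]=cv2.resize(c,(400,213),interpolation=2)
cv2.imwrite('pics/c2.png',o)
E
```

```text
stone
wrist 2 (199, 207, 98, 35) (17, array([637.3,  12. ]), array([109.4,  40. ]), 89.0)
wrist 2 (288, 0, 118, 91) (17, array([458.4, 109.1]), array([ 75.5, 105.7]), 0.0)
tray
wrist 1 (209, 317, 78, 23) (14, array([639.7,  11. ]), array([109.4,  37.8]), 89.9) (34, array([622.8,  14. ]), array([103. ,  35.6]), 89.9) (45, array([613.5,  15.6]), array([99.4, 34.4]), 89.9)
wrist 1 (527, 202, 33, 121) (14, array([540.6, 405.3]), array([180.3,  43.3]), 14.4) (34, array([529.5, 385. ]), array([169.7,  40.8]), 14.4) (45, array([523.4, 373.9]), array([163.9,  39.4]), 14.4)
wrist 1 (201, 174, 47, 31) (14, array([436.7,  -9.5]), array([55.7, 37.2]), 90.0) (34, array([431.7,  -5.4]), array([52.4, 35. ]), 90.0) (45, array([429. ,  -3.1]), array([50.6, 33.8]), 90.0)
wrist 1 (179, 168, 16, 58) (14, array([446.8, -55.8]), array([12.7, 72. ]), 89.9) (34, array([441.3, -49. ]), array([12. , 67.7]), 89.9) (45, array([438.2, -45.2]), array([11.6, 65.4]), 89.9)
wrist 1 (257, 139, 120, 93) (14, array([434.3, 100.8]), array([138.7, 113.5]), 90.0) (34, array([429.5,  98.5]), array([130.5, 106.8]), 90.0) (4
[... 2179 characters left out ...]
, array([157.9,  37. ]), 9.1) (56, array([501.5, 464.3]), array([156.2,  36.6]), 9.1)
top 0 (151, 194, 57, 84) (14, array([519.1, 403.9]), array([163.8, 100.2]), 8.8) (17, array([518.7, 403.3]), array([163.4,  99.9]), 8.8) (34, array([515.9, 400. ]), array([160.8,  98.4]), 8.8) (45, array([514.2, 397.8]), array([159.1,  97.3]), 8.8) (56, array([512.4, 395.7]), array([157.4,  96.3]), 8.8)
top 0 (350, 173, 54, 21) (14, array([638.6,  10.6]), array([107.8,  39.1]), 89.1) (17, array([637.8,  11.1]), array([107.5,  39. ]), 89.1) (34, array([633.2,  14. ]), array([105.8,  38.4]), 89.1) (45, array([630.2,  15.9]), array([104.6,  38. ]), 89.1) (56, array([627.2,  17.8]), array([103.5,  37.6]), 89.1)
```

View pics/c2.png

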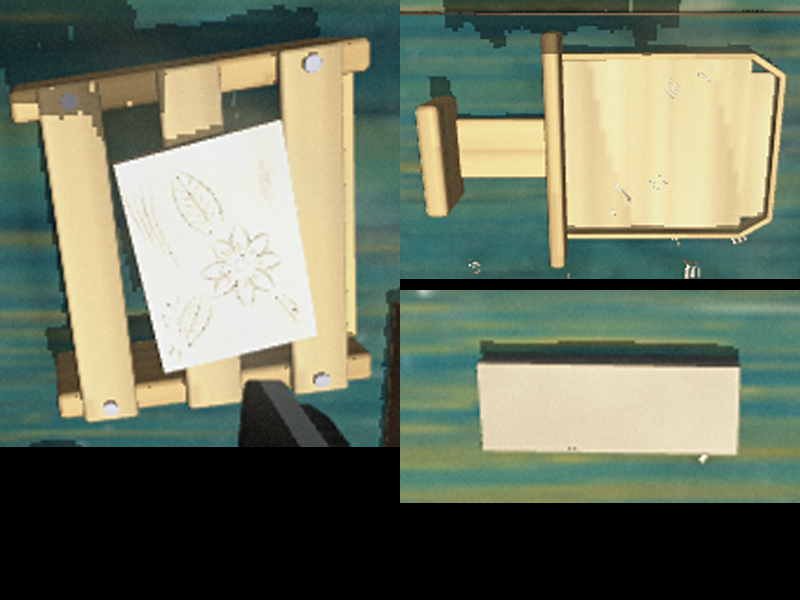

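Run:
```python
from h import *
T=np.load("T0.npy")
f=lambda pts,z:ray("wrist",np.array(pts)/2.353+[265,100],z,T)[:,:2]
def L(n,a,b,z):
    P=f([a,b],z);d=P[1]-P[0];print(n,P.round(1).tolist(),round(np.hypot(*d),1),round(np.degrees(np.arctan2(d[1],d[0])),1))
L("fslat left",(40,110),(86,420),56);L("fslat right",(105,108),(135,415),56)
L("bslat left",(280,50),(324,392),56);L("bslat right",(345,42),(346,386),56)
L("upcheek outer",(12,88),(368,40),50);L("lowcheek front..back",(62,418),(370,376),50)
L("front ends z50",(12,88),(60,417),50)
t=lambda pts,z:ray("top",np.array(pts)/4+[128,190],z)[:,:2]
def L2(n,a,b,z):
    P=t([a,b],z);d=P[1]-P[0];print(n,P.round(1).tolist(),round(np.hypot(*d),1),round(np.degrees(np.arctan2(d[1],d[0])),1))
L2("upcheek top, outer",(8,52),(320,17),50);L2("lower cheek outer",(32,375),(350,338),50);L2("front ends",(322,17),(350,336),50)
L2("front slat right",(292,15),(320,340),56)
```

```text
fslat left [[449.9, 340.4], [596.3, 362.3]] 148.0 8.5
fslat right [[449.1, 367.4], [593.6, 385.8]] 145.7 7.3
bslat left [[426.1, 437.5], [581.3, 474.9]] 159.6 13.5
bslat right [[423.0, 463.4], [578.1, 484.9]] 156.6 7.9
upcheek outer [[441.4, 328.6], [422.2, 475.4]] 148.0 97.4
lowcheek front..back [[598.8, 351.0], [576.0, 498.7]] 149.4 98.8
front ends z50 [[441.4, 328.6], [598.3, 350.0]] 158.3 7.8
upcheek top, outer [[576.7, 496.0], [597.8, 345.7]] 151.8 -82.0
lower cheek outer [[421.5, 471.7], [442.3, 323.2]] 149.9 -82.0
front ends [[597.8, 344.7], [443.3, 323.2]] 156.0 -172.1
front slat right [[597.0, 358.4], [440.5, 336.4]] 158.0 -172.0
```

The rack's axis is at 98° and its lateral line agrees to 0.1 mm between the two cameras. Its mouth is at about (520, 337). The stone is at (637.5, 11.5) and the tray bed at about (436, 100). Now I'll pick the stone.

Run:
```python
from h import *
o=down(np.radians(-1))
env.let_go()
env.move_pose([637.5,11.5,110],o)
print("stop",env.move_straight([637.5,11.5,21.5],80,stop_force=8),env.read_position())
env.grab();env.hold(.2);print("w",env.read_grip_width(),env.read_ft_force())
env.move_straight([637.5,11.5,110],120)
env.hold(.2);print("w",env.read_grip_width(),env.read_ft_force())
env.move_pose([436.5,101,110],down(np.radians(0.5)))
a=env.grab_frame("top");cv2.imwrite("pics/side1.png",np.hstack([a[200:340,270:430]]*1)[...,::-1])
np.save("T3.npy",tool());cv2.imwrite("pics/w3.png",env.grab_frame("wrist")[...,::-1])
print(env.read_position(),env.read_clock())
```

```text
stop False [638.12052458  11.44805995  22.26433085]
w 38.34637080765476 [-0.22832058  0.74034739  5.59610676]
w 38.38708913697448 [-0.03614036  0.74638722 -1.92910652]
[438.48891338 100.56681319 110.83204629] 9.1667
```

View pics/w3.png

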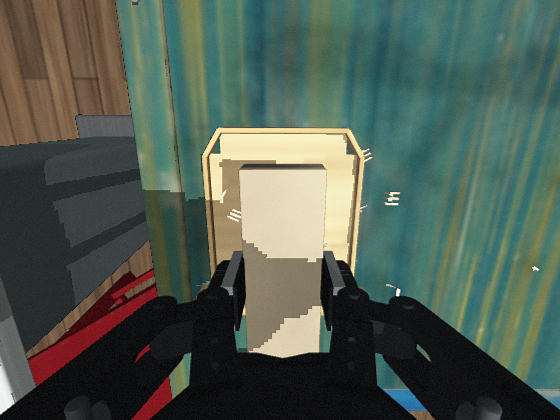

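The stone is held square, at columns 240–325. It lies centred over the tray, whose leading edge is at row 130 and columns 217–347.

Run:
```python
from h import *
T=np.load("T3.npy");print(ray("wrist",[[217,130],[347,130],[205,200],[361,200]],14,T).round(1))
x,y=438,100.5
env.move_straight([x,y,34],80)
print("stop",env.move_straight([x,y,27],15,stop_force=4),env.read_position(),env.read_ft_force())
env.hold(.2);env.let_go();env.hold(.2)
print(env.read_ft_force())
env.move_straight([x,y,200],120)
env.move_pose([400,30,210],down(np.pi/2))
np.save("T4.npy",tool());cv2.imwrite("pics/w4.png",env.grab_frame("wrist")[...,::-1]);print(env.read_clock())
```

```text
[[389.7 168.8  14. ]
 [485.4 169.4  14. ]
 [376.9 115.1  14. ]
 [500.5 115.9  14. ]]
stop True [438.20576221 100.50744591  28.07865133] [-0.64100811 -0.50654845  4.39913976]
[-0.71724756 -0.23470372  0.30332403]
14.8
```

View pics/w4.png

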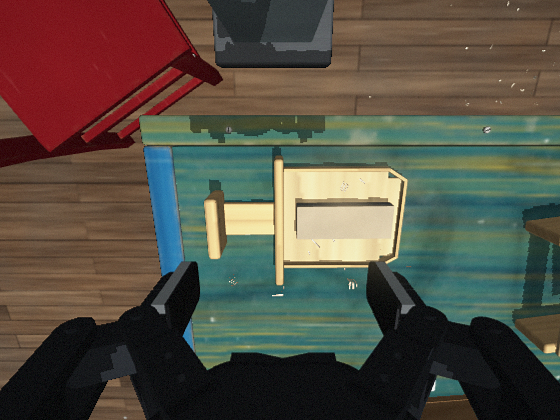

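The stone lies flat in the bed at about (345,220) and is released. The tray's bed is at (438.6, 99), consistent with the bar. Next I'll grasp the bar, slide the tray to in front of the mouth and check.

```bash
python3 - <<'E'
from h import *
h=np.pi/2
env.move_pose([438.6,-47.5,110],down(h))
print("stop",env.move_straight([438.6,-47.5,34],80,stop_force=8))
env.grab();env.hold(.2);print("w",env.read_grip_width(),env.read_ft_force(),env.read_position())
z=34
M=np.array([520.3,337.]);a=np.radians(98);u=np.array([np.cos(a),np.sin(a)])
p=M-262*u
env.move_straight([*p,z],80,attitude=down(a))
env.hold(.2);print(p,env.read_position(),env.read_ft_force(),env.read_grip_width())
np.save("T5.npy",tool());cv2.imwrite("pics/w5.png",env.grab_frame("wrist")[...,::-1])
cv2.imwrite("pics/top5.png",env.grab_frame("top")[...,::-1]);print(env.read_clock())
E
python3 -c "
import cv2,numpy as np
a=cv2.imread('pics/w5.png');b=cv2.imread('pics/top5.png')[170:330,110:350]
o=np.zeros((600,800,3),np.uint8);o[:300,:400]=cv2.resize(a[:300,160:560],(400,300));o[:267,400:]=cv2.resize(b,(400,267),interpolation=2)
o[300:600,:]=cv2.resize(a[60:240,80:560],(800,300),interpolation=2)
cv2.imwrite('pics/c5.png',o)"
```

```text
stop False
w 12.754586567636814 [-1.34082789  0.85131866  4.28533339] [438.80959711 -47.46825029  34.24587893]
[556.76335245  77.54976599] [556.70542809  76.61705788  34.28247716] [-2.12520271 -3.34864987  7.00148615] 13.032969572838121
19.9417
```

View pics/c5.png

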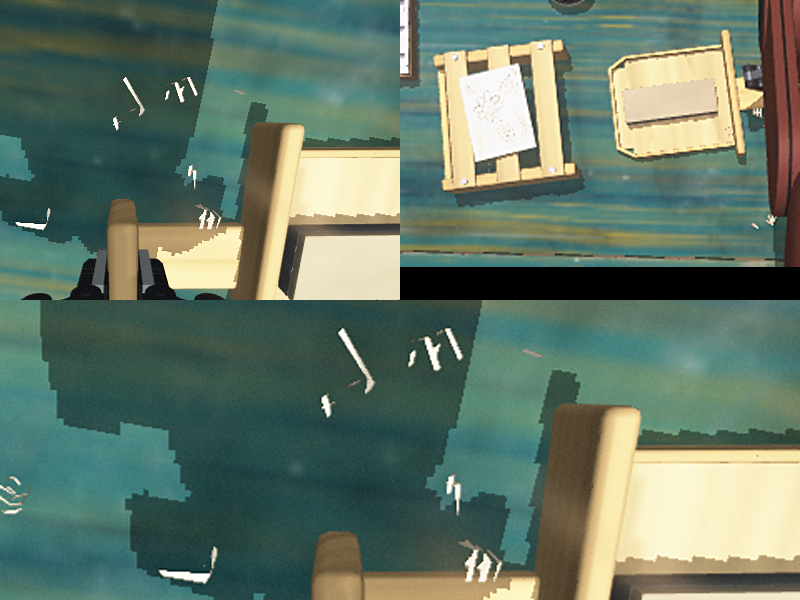

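In the top view the tray is rotated about parallel to the rack and the stone is still centred. I'll measure its rim in that view.

Run:
```python
from h import *
im=cv2.imread("pics/top5.png");g=im
m=cv2.inRange(cv2.cvtColor(im,cv2.COLOR_BGR2HSV),(5,15,150),(32,200,255))
m[:,:228]=0;m[:165]=0;m[280:]=0;m[:,328:]=0;m[:195,:]=0 if False else m[:195,:]
m=cv2.morphologyEx(m,cv2.MORPH_OPEN,np.ones((3,3)))
cs,_=cv2.findContours(m,cv2.RETR_EXTERNAL,cv2.CHAIN_APPROX_NONE);c=max(cs,key=cv2.contourArea)
print(cv2.boundingRect(c))
P=ray("top",c[:,0],14)[:,:2];a=np.radians(98);u=np.array([np.cos(a),np.sin(a)]);n=np.array([np.sin(a),-np.cos(a)])
M=np.array([520.3,337]);X=(P-M)@u;Y=(P-M)@n
print("X",X.min(),X.max())
for s in(1,-1):   # long rims
    k=[]
    for x0 in np.arange(X.max()-120,X.max()-28,4):
        q=(X>x0)&(X<x0+4)
        if q.any():k.append((x0+2,(s*Y[q]).max()*s))
    k=np.array(k);
    f=np.polyfit(k[:,0],k[:,1],1);r=k[:,1]-np.polyval(f,k[:,0]);g_=abs(r)<2;f=np.polyfit(k[g_,0],k[g_,1],1);print("rim",s,"slope deg",np.degrees(f[0]),"Y at bed",np.polyval(f,X.max()-70),"n",g_.sum(),np.std(r))
```

```text
(235, 188, 93, 76)
X -228.30254526447547 -47.718505183534766
rim 1 slope deg -0.04815082628363926 Y at bed 54.32369645609358 n 23 0.5865397690522994
rim -1 slope deg -0.388015803162719 Y at bed -61.88161014854156 n 23 0.4678749054747358
```

Run:
```python
from h import *
im=cv2.imread("pics/top5.png");hsv=cv2.cvtColor(im,cv2.COLOR_BGR2HSV)
a=np.radians(98);u=np.array([np.cos(a),np.sin(a)]);n=np.array([np.sin(a),-np.cos(a)]);M=np.array([520.3,337])
c=env.get_calibration("top")
r_b=im[...,2].astype(np.float32)-im[...,0]
def prof(xs,ys,z):
    P=np.array([[*(M+x*u+y*n),z] for y in ys for x in xs])
    uv=cv2.projectPoints(P,c['rvec'],c['tvec'],np.array([[c['fx'],0,c['cx']],[0,c['fy'],c['cy']],[0,0,1]]),None)[0][:,0]
    v=cv2.remap(r_b,uv[:,0].astype(np.float32)[None],uv[:,1].astype(np.float32)[None],1)[0]
    return v.reshape(len(ys),len(xs)).mean(1)
ys=np.arange(50,72,1.)
for nm,x0,x1 in(("front half",-110,-75),("rear half",-175,-140)):
    xs=np.arange(x0,x1,1.)
    print(nm,"+",prof(xs,ys,14).round().astype(int).tolist());print("-",prof(xs,-ys,14).round().astype(int).tolist())
# rack cheeks' outer edge at z=50 (truth +-79.5)
ys=np.arange(70,90,1.)
for x0,x1 in((3,10),(55,75)):
    print("rack",x0,"+",prof(np.arange(x0,x1,1.),ys,50).round().astype(int).tolist());print("-",prof(np.arange(x0,x1,1.),-ys,50).round().astype(int).tolist())
```

```text
front half + [64, 64, 62, 64, 64, 55, 50, 66, 89, 94, 74, 37, 2, -15, -18, -17, -17, -18, -19, -20, -20, -19]
- [71, 71, 71, 71, 71, 71, 71, 71, 76, 86, 95, 100, 88, 56, 26, 12, 8, 9, 9, 8, 7, 7]
rear half + [78, 78, 77, 73, 68, 59, 49, 56, 78, 87, 79, 59, 25, -5, -21, -27, -30, -30, -28, -25, -21, -21]
- [69, 69, 69, 68, 68, 68, 68, 71, 78, 83, 87, 90, 75, 44, 17, 3, -2, -4, -10, -14, -16, -14]
rack 3 + [94, 89, 87, 86, 86, 88, 88, 88, 89, 87, 49, -13, -44, -51, -50, -44, -44, -47, -49, -50]
- [85, 86, 88, 90, 91, 93, 94, 92, 67, 41, 42, 44, 29, 7, -16, -29, -28, -27, -25, -24]
rack 55 + [79, 79, 79, 78, 78, 80, 80, 81, 78, 65, 42, 8, -26, -46, -54, -56, -55, -55, -54, -52]
- [80, 80, 80, 81, 81, 81, 83, 81, 60, 41, 42, 46, 44, 26, -6, -24, -24, -21, -19, -18]
```

The tray sits about 2 mm off the rack's centre line in the same view and is parallel within 0.3°. I'll correct that and insert under a force guard.

Run:
```python
from h import *
a=np.radians(98);u=np.array([np.cos(a),np.sin(a)]);n=np.array([np.sin(a),-np.cos(a)]);M=np.array([520.3,337])+2.0*n
go=lambda d,v,f=None:env.move_straight([*(M+d*u),34],v,attitude=down(a),stop_force=f)
def st():
    p=env.read_position();print(((p[:2]-M)@u).round(2),((p[:2]-M)@n).round(2),env.read_ft_force().round(1),env.read_clock())
go(-237,50);st()
print(go(-180,40,14));st()
if ((env.read_position()[:2]-M)@u)>-185:
    print(go(-90,50,14));st()
    if ((env.read_position()[:2]-M)@u)>-95: print(go(-68,20,16));st()
cv2.imwrite("pics/top6.png",env.grab_frame("top")[...,::-1])
b=cv2.imread("pics/top6.png")[170:330,110:350]
s=env.grab_frame("side")[200:400,230:450,::-1]
o=np.zeros((420,800,3),np.uint8);o[:267,:400]=cv2.resize(b,(400,267),interpolation=2);o[:364,400:]=cv2.resize(s,(400,364),interpolation=2)
cv2.imwrite("pics/c6.png",o)
```

```text
-236.58 0.45 [1.1 1.2 5.4] 20.5917
False
-180.84 0.19 [ 1.2 -4.9  6.2] 22.1667
False
-90.97 0.17 [ 1.  -6.   7.3] 24.1167
True
-76.33 0.97 [-0.3 -2.4  4.4] 24.9417
```

View pics/c6.png

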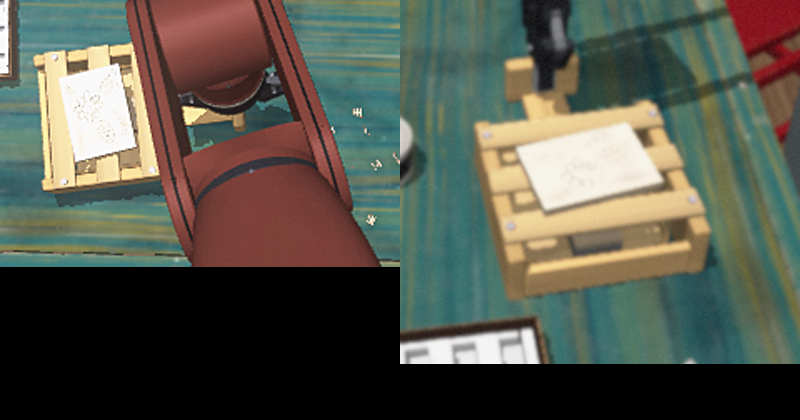

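The tray slid in freely and stopped at −76 mm, where home was expected at −77. The stone is visible inside under the slats. I'll press once more, release, retreat and check.

Run:
```python
from h import *
a=np.radians(98);u=np.array([np.cos(a),np.sin(a)])
p=env.read_position()
print(env.move_straight([*(p[:2]+6*u),p[2]],15,stop_force=15),(env.read_position()-p)[:2]@u,env.read_ft_force())
env.let_go();env.hold(.2);q=env.read_position()
env.move_straight([q[0],q[1],150],100)
env.move_pose([480,170,240],down(a));np.save("T7.npy",tool())
w=env.grab_frame("wrist")[...,::-1];cv2.imwrite("pics/w7.png",w)
env.move_pose([400,-100,250],down(np.pi/2))
t=env.grab_frame("top")[...,::-1];cv2.imwrite("pics/top7.png",t)
o=np.zeros((600,800,3),np.uint8);o[:300,:400]=cv2.resize(w,(400,300));o[:300,400:]=cv2.resize(t[180:300,120:280],(400,300),interpolation=2)
o[300:,:400]=cv2.resize(w[80:290,200:480],(400,300),interpolation=2)
s=env.grab_frame("side")[...,::-1];o[300:,400:]=cv2.resize(s[220:370,230:430],(400,300),interpolation=2)
cv2.imwrite("pics/c7.png",o);print(env.read_clock())
```

```text
True 0.04738523207345456 [ 0.88535998 -2.77894518  4.2002306 ]
29.375
```

View pics/c7.png

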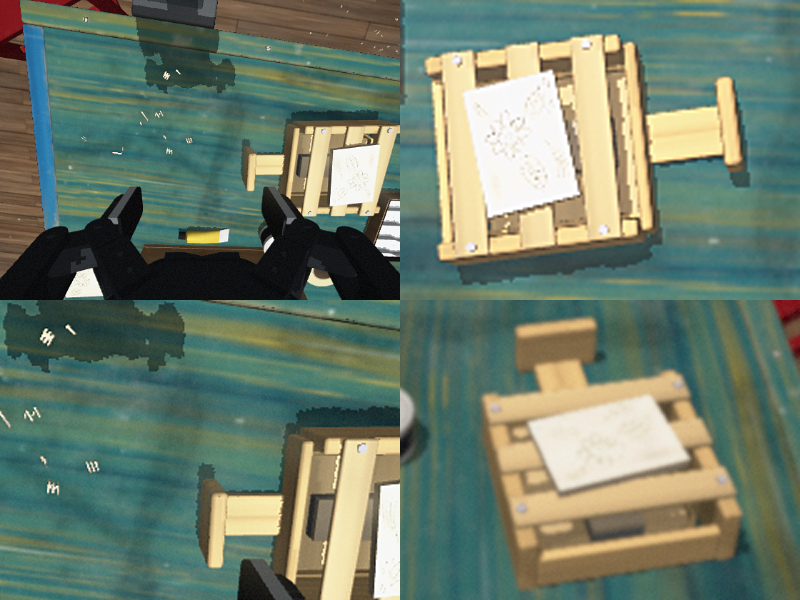

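The shoulder board is flush with the rack's front along its whole width. The bar is parallel, the stone lies inside the tray and the arm is clear, so I'm handing in.

```bash
python3 -c "
from bench import env
env.close_job();print(env.read_clock())"
```

```text
the job is handed in; nothing more can be done
the job is handed in; nothing more can be done
```

The whetstone is in the tray, the tray is home in the rack, and I handed the job in at about 29 s of the 67 s allowed. The interface gave no verdict.

- **Placing the stone:** I laid it in the tray's bed with contact stopped at about 4 N, then let go while the tray was still on the bench. The wrist view afterwards showed it flat and centred.
- **Sliding the tray:** I pinched the grip bar and turned the tray to the rack's angle of 98°. The top camera showed the tray 2 mm off the rack's centre line, so I corrected that. It went in with no more than about 6 N of sideways drag and met a firm stop at −76.3 mm, where I had expected home at −77 mm. A second push moved it only 0.05 mm.
- **Last pictures:** after release, they show the shoulder board flush along the rack's front, the bar parallel to it, and the stone in the tray under the slats. The arm was clear of everything.
- **Less certain:** with the stone partly hidden by the slats and tile, I judged its final place by eye. I did not re-measure the ink tube and tin; the arm stayed away from them and met no unexpected force.
- **Measurements that disagreed:** the top and wrist cameras differed by about 5 mm on the depth of the rack's mouth, so I relied on contact for the home position. My first rim measurement in the top view gave a tray 116 mm wide instead of 124 mm. I replaced it with an edge profile that gave 124 mm.

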